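# Cull the odd sleeves and brackets from the batch

## Robot

A 6-joint arm with a two-finger parallel gripper is mounted at the origin on the work surface. World frame = base frame: x ahead of the robot, y to its left, z up, the work surface at z = 0. Lengths are in mm, angles in rad, forces in N, time in s.
With the tool pointing down it reaches from about 350 to 975 mm from the base axis. Payload 7.1 kg.
Tool frame: the origin (TCP) lies midway between the tips of the shut fingers; the grasp point (between the pads) lies 19 mm behind it; z points along the fingers, y is the line along which they close (so a half turn about z gives the same grasp; the last joint's range is limited). The gripper opens to 88 mm and grips with 3 to 60 N. Pads are 20 mm wide; open, the fingers measure 115 mm over their backs; the gripper's body (75 mm by 178 mm) begins 61 mm behind the grasp point.
Start: joints at [1.085, 0.423, 1.63, -0, 1.089, -0.019], TCP at [281.237, 558.131, 222.675] pointing down, gripper open.
Joint ranges: [-3, 3], [-0.9, 2.11], [0.09, 2.58], [-1.31, 4.45], [0.11, 2.69], [-2.54, 2.54]. Speed limits (rad/s): [2.39, 2.39, 3.01, 3.14, 3.14, 3.14].

## Interface

Orientations are given as a rotation vector (axis times angle).
In Python, from workcell import ctrl gives the robot as it stands.
- The arm moves only by the shell command python3 -m pendant 'ROWS'. ROWS is a JSON object of lists of equal length, an entry for each row: "grip": the opening, from -1 (shut) to 1 (fully open); "linear": the shift along the tool's x, y, z in mm, a list of three; "angular": the turn, a rotation vector about the tool's x, y, z in rad, a list of three. In form: {"grip": [grip, ...], "linear": [[tx, ty, tz], ...], "angular": [[ax, ay, az], ...]}. A call has 1 to 12 rows; each row shifts and turns the commanded pose from where the row before left it, along the tool's axes as they then stand; what a row does not reach is not made up. A row lasts 1/12 s, in which the tool goes at most 41.7 mm and 7.16 degrees, less where a joint would pass 70% of its speed; a pose out of reach is approached as far as the arm can. A call with a gripper value outside its range is refused whole. The fingers move at their own pace and stop on an object; the grip force is fixed at half the most. Time passes only in rows, so rows that do not move let the fingers close. It gives the time, the measured TCP pose, the force, the opening and the grip force at its end, in the units of the state.
- ctrl.get_obs(): the state, without advancing time (a new reading comes with each control period).
- ctrl.get_image(name): name is "side" or "top" or "wrist"; returns the picture (480x640x3 uint8, red, green, blue); there is no depth.
- ctrl.camera_params(name): a dict with "vfov" (degrees; the focal length in pixels is half the picture's height over the tangent of half this angle, whatever the lens; pixels are square), "cx", "cy" (the principal point, pixels), "R" (3x3) and "t" (3): a world point X has camera coordinates R X + t; the wrist camera has in their place "T_tool_cam" (4x4, takes a point from camera to tool coordinates, whose origin is the TCP and whose axes are the flange's). Camera axes: x right, y down, z forward; pixel columns grow to the right and rows downward; lengths in mm; the calibration is good to about 2 mm. A picture is of the moment at which its call begins: read the wrist's pose just before it. camera_params takes no time and is no camera call.
- ctrl.close_job(): hands the job in; it is judged then, once.
The state is a dict: "t": time; "qpos": joint angles; "qvel": joint speeds; "joint_torque": joint torques, N m; "ee_pos": TCP position; "orientation": TCP orientation; "ft_force": force on the tool from outside, world axes, zero at the start; "moment": the same for the moment, N m; "width": finger opening in mm; "grasp_force": force on a finger pad.
Only numpy, scipy, OpenCV 4.12 (cv2) and the standard library are available. Lean on these libraries where they do the work, as an engineer would, in place of code of your own. Each camera call takes 0.05 s, during which the arm holds its last target. There are 200 camera calls.

## Task

Cull the batch on the black mat: put the sleeve that is too short into the blue crate and the two brackets that are no longer square (one bent open, one bent shut) into the red tray. One full-height sleeve is standing in the blue crate by mistake: stand it upright on the mat again, wholly on the mat. Leave the sound sleeves and square brackets on the mat as they stand, and keep the short sleeve that is already in the crate there.

Things in the scene. Friction and masses are not known exactly. Their poses are not given: they have to be found in the camera images.
- mat: Black rubber sorting mat, 320 mm (its x) by 540 mm (its y), 4 mm thick, fixed to the table. Origin: centre of its underside, so its upper face is 4 mm above. At the start eight parts stand on it, shuffled over a rough grid of 2 rows (145 mm apart along x) by 4 columns (140 mm apart along y).
- blue_crate: Blue plastic box, open on top, fixed to the table: 240 mm (its x) by 180 mm (its y), 60 mm high, walls and floor 5 mm. Origin: centre of its underside. For short sleeves. At the start two sleeves stand in it, about 130 mm apart along its x and midway across its y: one short, one full height, either way round. It may be on the left or the right of the mat.
- red_tray: Red plastic box, open on top, fixed to the table: 280 mm (its x) by 180 mm (its y), 50 mm high, walls and floor 5 mm. Origin: centre of its underside. For bent brackets; empty at the start. On the other side of the mat from the blue crate.
- good_sleeve_1: Steel sleeve standing upright: open tube, outer diameter 52 mm, bore 40 mm, 80 mm tall (full height, sound), on the mat. Origin: centre of its underside; z up along the tube. About 0.52 kg (varies by 25 %).
- good_sleeve_2: Steel sleeve standing upright: open tube, outer diameter 52 mm, bore 40 mm, 80 mm tall (full height, sound), on the mat. Origin: centre of its underside; z up along the tube. About 0.52 kg (varies by 25 %).
- good_sleeve_3: Steel sleeve standing upright: open tube, outer diameter 52 mm, bore 40 mm, 80 mm tall (full height, sound), on the mat. Origin: centre of its underside; z up along the tube. About 0.52 kg (varies by 25 %).
- short_sleeve: Steel sleeve standing upright: open tube, outer diameter 52 mm, bore 40 mm, 50 mm tall (too short: a reject), on the mat among the others at the start. Origin: centre of its underside; z up along the tube. About 0.33 kg (varies by 25 %).
- strayed_sleeve: Steel sleeve standing upright: open tube, outer diameter 52 mm, bore 40 mm, 80 mm tall (full height, sound), standing wrongly in the blue crate at the start. Origin: centre of its underside; z up along the tube. About 0.52 kg (varies by 25 %).
- crate_short_sleeve: Steel sleeve standing upright: open tube, outer diameter 52 mm, bore 40 mm, 50 mm tall (a reject), already standing in the blue crate, where it belongs. Origin: centre of its underside; z up along the tube. About 0.33 kg (varies by 25 %).
- good_bracket_1: Yellow angle bracket of 10 x 30 mm flat steel lying on edge (30 mm tall). A long leg of 80 mm and a short one of 55 mm (from the corner) meet at 90 degrees (sound), on the mat. Corner at (-40, -27.5) mm in the body frame; the long leg runs from it along +x, the short leg towards +y. Origin on the underside, mid-outline; z up. About 0.33 kg.
- good_bracket_2: Yellow angle bracket of 10 x 30 mm flat steel lying on edge (30 mm tall). A long leg of 80 mm and a short one of 55 mm (from the corner) meet at 90 degrees (sound), on the mat. Corner at (-40, -27.5) mm in the body frame; the long leg runs from it along +x, the short leg towards +y. Origin on the underside, mid-outline; z up. About 0.33 kg.
- bent_open: Yellow angle bracket of 10 x 30 mm flat steel lying on edge (30 mm tall). A long leg of 80 mm and a short one of 55 mm (from the corner) meet at 135 degrees (bent open: a reject), on the mat at the start. Corner at (-20.6, -19.4) mm in the body frame; the long leg runs from it along +x, the short leg towards -x and +y. Origin on the underside, mid-outline; z up. About 0.33 kg.
- bent_open_grip (a point): Grip point of the bent-open bracket: mid-length of the long leg, in the middle of its 10 mm thickness, 18 mm above its underside; x runs along the long leg, y across its thickness.
- bent_closed: Yellow angle bracket of 10 x 30 mm flat steel lying on edge (30 mm tall). A long leg of 80 mm and a short one of 55 mm (from the corner) meet at 55 degrees (bent shut: a reject), on the mat at the start. Corner at (-40, -22.5) mm in the body frame; the long leg runs from it along +x, the short leg towards +x and +y. Origin on the underside, mid-outline; z up. About 0.33 kg.
- bent_closed_grip (a point): Grip point of the bent-shut bracket: mid-length of the long leg, in the middle of its 10 mm thickness, 18 mm above its underside; x runs along the long leg, y across its thickness.
Not all that is in view belongs to the job. What is shaped like the good_bracket_1 but pink is not meant.

How it is judged (in metres and radians):
At the end, for the whole second after the job is handed in: Both short sleeves in the blue crate, both bent brackets in the red tray (origin between the walls, under 50 and 45 mm up); the strayed tall sleeve upright (0.1 rad) on the mat, centre 12 mm inside its edge; sound parts within 30 mm of their starts, tilt under 0.2 rad; all at rest (x of short_sleeve in the frame of blue_crate between -0.115 and 0.115 m and y of short_sleeve in the frame of blue_crate between -0.085 and 0.085 m and z of short_sleeve in the frame of blue_crate between 0 and 0.05 m and linear speed of each of short_sleeve, crate_short_sleeve, bent_open, bent_closed, strayed_sleeve below 0.03 m/s and x of crate_short_sleeve in the frame of blue_crate between -0.115 and 0.115 m and y of crate_short_sleeve in the frame of blue_crate between -0.085 and 0.085 m and z of crate_short_sleeve in the frame of blue_crate between 0 and 0.05 m and x of bent_open in the frame of red_tray between -0.135 and 0.135 m and y of bent_open in the frame of red_tray between -0.085 and 0.085 m and z of bent_open in the frame of red_tray between 0 and 0.045 m and x of bent_closed in the frame of red_tray between -0.135 and 0.135 m and y of bent_closed in the frame of red_tray between -0.085 and 0.085 m and z of bent_closed in the frame of red_tray between 0 and 0.045 m and x of strayed_sleeve in the frame of mat between -0.148 and 0.148 m and y of strayed_sleeve in the frame of mat between -0.258 and 0.258 m and z of strayed_sleeve in the frame of mat below 0.01 m and angle between strayed_sleeve's own z axis and vertical below 0.1 rad and distance of each of good_sleeve_1, good_sleeve_2, good_sleeve_3, good_bracket_1, good_bracket_2 from where it was at the start of the episode below 0.03 m and angle between each of good_sleeve_1, good_sleeve_2, good_sleeve_3, good_bracket_1, good_bracket_2's own z axis and vertical below 0.2 rad); the robot touches nothing.
It fails at once if a sound sleeve or bracket on the mat was shifted more than 30 mm or tipped over (distance of any of good_sleeve_1, good_sleeve_2, good_sleeve_3, good_bracket_1, good_bracket_2 from where it was at the start of the episode above 0.03 m or angle between any of good_sleeve_1, good_sleeve_2, good_sleeve_3, good_bracket_1, good_bracket_2's own z axis and vertical above 0.4 rad).
It also fails if it takes over 72 s, if anything falls off the work surface, if the arm or the gripper's body presses on something with over 40 N, if the wrist force passes 120 N, or if a joint passes its speed limit or range.

## Working session

There is one attempt and no reset: what is moved stays moved. The work goes in short steps, Python scripts to look and compute and a shell command to move; the robot and the scene stay as the last step left them, time stands still between calls to the robot, and variables do not carry over. Pictures are saved under pics/ and viewed, at most 10 in all, crops included, and the job is handed in when it is done.

```bash
mkdir -p pics; ls
python3 - <<'E'
from workcell import ctrl
import cv2,numpy as np
np.set_printoptions(precision=3,suppress=True)
for n in("top","side"):
    im=ctrl.get_image(n); cv2.imwrite(f"pics/{n}0.png",im[:,:,::-1]); print(n,ctrl.camera_params(n))
print(ctrl.camera_params("wrist"))
print(ctrl.get_obs())
E
```

```text
pics
top {'vfov': 44.29946918699204, 'cx': 321.7916856293527, 'cy': 241.41503083590493, 'R': array([[-0.144, -0.99 , -0.004],
       [-0.969,  0.142, -0.2  ],
       [ 0.198, -0.025, -0.98 ]]), 't': array([  58.04 ,  477.225, 1094.601])}
side {'vfov': 44.293087276808095, 'cx': 320.9897114371037, 'cy': 239.94266133350357, 'R': array([[ 0.972, -0.236,  0.013],
       [-0.174, -0.751, -0.637],
       [ 0.16 ,  0.617, -0.771]]), 't': array([-482.649,  133.777, 1296.397])}
{'vfov': 66.12985273272767, 'cx': 318.6612388303596, 'cy': 239.27849597481463, 'T_tool_cam': array([[  -0.001,   -0.955,   -0.296,   81.892],
       [   1.   ,   -0.001,    0.   ,    0.054],
       [  -0.   ,   -0.296,    0.955, -162.637],
       [   0.   ,    0.   ,    0.   ,    1.   ]])}
{'t': 0.1, 'qpos': array([ 1.085,  0.424,  1.631, -0.   ,  1.089, -0.019]), 'qvel': array([-0.   , -0.003, -0.001,  0.   , -0.001,  0.   ]), 'joint_torque': array([ -0.   , -54.561, -27.432,   0.064,   0.019,  -0.   ]), 'ee_pos': array([281.016, 557.67 , 221.961]), 'orientation': array([-0.727, -3.056,  0.002]), 'ft_force': array([ 0.288,  0.064, -1.125]), 'moment': array([ 0.008, -0.014, -0.066]), 'grasp_force': 0.0, 'width': 88.08829475005598}
```

View pics/top0.png

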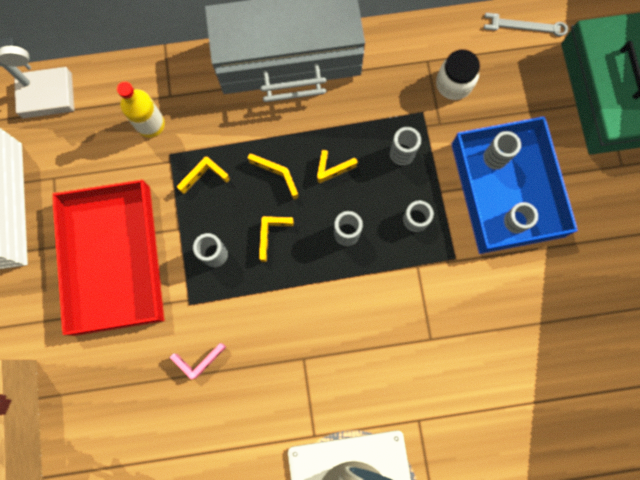

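View pics/side0.png

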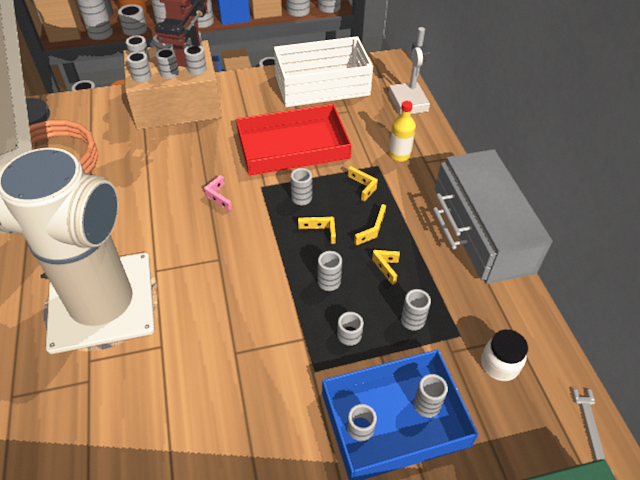

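Top view shows, with side-view pixels second:

- **Sleeves on mat:** (405,146)/(416,310), (348,228)/(330,270) and (210,250)/(301,187) look tall. (419,216)/(350,328) looks short.
- **Sleeves in crate:** (505,150)/(432,395) looks tall, so it is the strayed one. (522,217)/(362,420) looks short.
- **Brackets:** (203,172) and (277,235) are square, (273,175) is bent open, (335,166) is bent shut. The pink one at (195,362) is not part of the job.

I'll confirm this in one enlarged crop and with numbers.

```bash
cat > h.py <<'E'
import cv2,numpy as np
from workcell import ctrl
np.set_printoptions(precision=1,suppress=True)
def cam(n,obs=None):
    p=ctrl.camera_params(n); f=240/np.tan(np.radians(p["vfov"])/2)
    if n=="wrist":
        T=np.eye(4);T[:3,:3]=cv2.Rodrigues(obs["orientation"])[0];T[:3,3]=obs["ee_pos"]
        M=T@p["T_tool_cam"]; R=M[:3,:3].T; t=-R@M[:3,3]
    else: R,t=p["R"],p["t"]
    return f,p["cx"],p["cy"],R,t
def ray(c,uv):
    f,cx,cy,R,t=c; return -R.T@t, R.T@np.array([(uv[0]-cx)/f,(uv[1]-cy)/f,1])
def plane(c,uv,z):
    o,d=ray(c,uv); return o+d*(z-o[2])/d[2]
def tri(r1,r2):
    (a,d),(b,e)=r1,r2
    s=np.linalg.lstsq(np.c_[d,-e],b-a,rcond=None)[0]
    p,q=a+d*s[0],b+e*s[1]; return (p+q)/2,np.linalg.norm(p-q)
def proj(c,X):
    f,cx,cy,R,t=c; k=R@X+t; return np.array([f*k[0]/k[2]+cx,f*k[1]/k[2]+cy])
E
python3 - <<'E'
from h import *
T=cv2.imread("pics/top0.png");S=cv2.imread("pics/side0.png")
ct,cs=cam("top"),cam("side")
def blobs(im,kind):
    h=cv2.cvtColor(im,cv2.COLOR_BGR2HSV)
    m=cv2.inRange(h,(20,120,110),(35,255,255))
    n,l,st,ce=cv2.connectedComponentsWithStats(m)
    return [(ce[i],st[i,4],(l==i).astype(np.uint8)) for i in range(1,n) if st[i,4]>100]
for n,im in(("T",T),("S",S)):
    for c,a,m in blobs(im,0):
        k,_=cv2.findContours(m,0,2); A,tr=cv2.minEnclosingTriangle(k[0])
        print(n,c,a,tr.reshape(-1))
pt=[(405,146),(348,228),(210,250),(419,216),(505,150),(522,217)]
ps=[(416,310),(330,270),(301,187),(350,328),(432,395),(362,420)]
rows=[]
for im,P in((T,pt),(S,ps)):
    rows.append(np.hstack([cv2.resize(im[v-25:v+25,u-22:u+22],(132,150),interpolation=2) for u,v in P]))
pb=[(203,172),(277,237),(273,175),(337,166)];pbs=[(363,184),(320,228),(370,226),(386,265)]
for im,P in((T,pb),(S,pbs)):
    rows.append(np.hstack([cv2.resize(im[v-25:v+25,u-33:u+33],(198,150),interpolation=2) for u,v in P]))
cv2.imwrite("pics/c1.png",np.vstack([cv2.resize(r,(792,150)) for r in rows]))
E
```

```text
T [137.7 106.4] 827 [157.8  72.7 107.8 108.4 150.2 133.6]
T [155.6 130.7] 121 [164.  116.3 134.2 137.  164.  137. ]
T [332.1 166.4] 527 [321.2 148.5 314.5 184.4 366.4 160.2]
T [275.6 170.8] 529 [287.7 167.2 229.3 144.3 302.3 203.8]
T [200.8 173.3] 622 [205.6 154.2 164.4 197.4 234.3 179.1]
T [269.6 231.7] 553 [260.8 214.6 257.4 271.5 297.6 217.4]
T [470.2 283. ] 1055 [422.3 279.3 427.7 306.3 573.8 262.5]
T [383.1 298.6] 864 [416.4 281.1 280.5 313.3 421.5 306.7]
T [410.8 372.6] 1653 [572.8 342.  385.  364.4 260.5 416.1]
T [440.7 397.5] 1325 [210.4 437.  533.  388.6 533.  371.7]
T [411.  415.9] 1028 [316.  423.2 316.  434.2 650.  380.8]
T [470.2 424.4] 120 [453.  423.5 453.  430.5 519.  417.5]
T [437.  429.2] 130 [456.4 423.6 405.6 430.4 444.4 435.6]
T [254.3 440.1] 470 [311.7 434.3 308.2 427.4  82.7 467. ]
T [251.3 452.5] 753 [335.8 434.9 178.4 460.1 224.2 469.2]
S [403.8 125.8] 479 [406.7 105.8 381.6 135.8 422.4 140.2]
S [398.7 156.6] 109 [414.5 153.6 383.2 149.2 398.4 164.4]
S [363.2 181.3] 415 [381.1 181.1 338.9 160.  364.  202.5]
S [370.9 228.4] 360 [388.9 195.9 343.2 248.6 376.2 237.6]
S [318.7 224.3] 459 [335.  217.  274.8 217.  335.  244.4]
S [386.3 262. ] 475 [399.7 250.  364.3 250.  394.4 286.9]
```

View pics/c1.png

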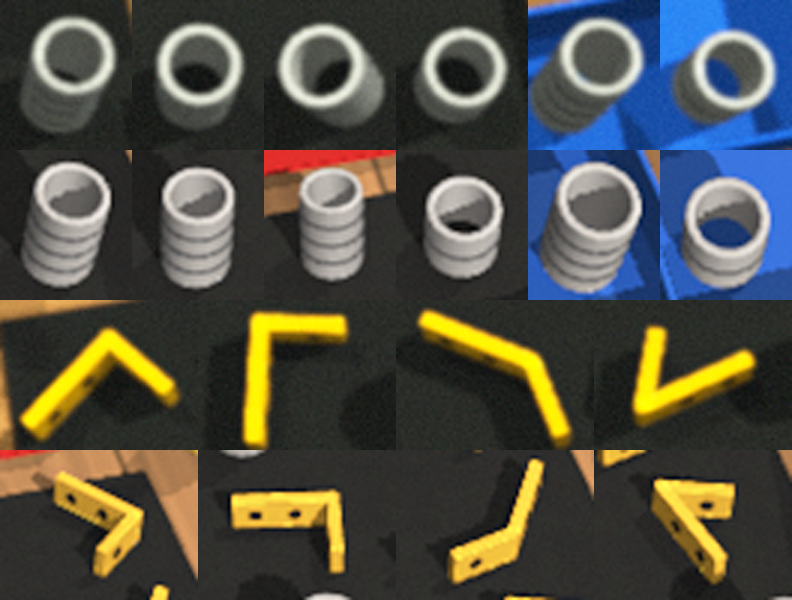

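The crop confirms the sort:

- **Short sleeve on the mat:** top (419,216). It has one groove fewer and its floor is visible.
- **Strayed tall sleeve:** top (505,150).
- **Bent open and bent shut brackets:** top (273,175) and (337,166).

Next I'll measure heights and positions.

```bash
cat > m1.py <<'E'
from h import *
T=cv2.imread("pics/top0.png");ct,cs=cam("top"),cam("side")
pt=[(405,146),(348,228),(210,250),(419,216),(505,150),(522,217)]
ps=[(418.7,298.3),(330,260),(301.3,176),(350.7,323),(433.7,386.7),(362.3,417)]
for p,s in zip(pt,ps):
    c=T[p[1]-24:p[1]+24,p[0]-24:p[0]+24].min(2); m=(c>150).astype(np.uint8)
    k=max(cv2.findContours(m,0,1)[0],key=cv2.contourArea); e=cv2.fitEllipse(k)
    q=np.array(e[0])+np.array(p)-24
    X,g=tri(ray(ct,q),ray(cs,s)); print(p,q,np.array(e[1]),"X",X,"gap",g,"at 84",plane(ct,q,84),"54",plane(ct,q,54))
h=cv2.cvtColor(T,cv2.COLOR_BGR2HSV)
for n,z,m in(("red",50,cv2.inRange(h,(0,150,80),(8,255,255))),("blue",60,cv2.inRange(h,(105,120,60),(125,255,255))),("mat",4,cv2.inRange(h,(0,0,0),(180,255,55)))):
    if n=="mat": m[:110]=0;m[320:]=0;m[:,:165]=0;m[:,460:]=0
    k=max(cv2.findContours(m,0,2)[0],key=cv2.contourArea); r=cv2.minAreaRect(np.array([plane(ct,p[0],z)[:2] for p in k],np.float32)); print(n,r)
for n,p,s in(("openA corner",(287.7,167.5),(376,230)),("closed corner",(319,175),(373,252))):
    print(n,plane(ct,p,34))
o=ctrl.get_obs(); print(o["ee_pos"],cv2.Rodrigues(o["orientation"])[0])
E
python3 m1.py
```

```text
(405, 146) [407.1 139.2] [23.8 26.2] X [ 651.1 -204.2   84.6] gap 2.44252900636327 at 84 [ 650.  -204.2   84. ] 54 [ 660.9 -210.3   54. ]
(348, 228) [348.1 224.2] [25.5 26.7] X [499.7 -64.9  82.2] gap 0.41406480505549303 at 84 [499.  -64.8  84. ] 54 [505.8 -67.   54. ]
(210, 250) [207.  246.5] [26.  27.6] X [495.9 204.4  79. ] gap 0.39819546543228074 at 84 [495.  203.6  84. ] 54 [501.7 208.8  54. ]
(419, 216) [419.4 213.1] [24.5 25.9] X [ 508.3 -208.6   49.6] gap 0.17633012262340134 at 84 [ 500.6 -201.7   84. ] 54 [ 507.4 -207.7   54. ]
(505, 150) [507.  143.6] [23.8 26.5] X [ 613.4 -394.6   83. ] gap 0.6585705017789021 at 84 [ 612.7 -394.2   84. ] 54 [ 622.6 -405.5   54. ]
(522, 217) [524.1 214.8] [24.4 26.7] X [ 474.7 -408.5   53.5] gap 0.03154248008322174 at 84 [ 468.6 -396.8   84. ] 54 [ 474.6 -408.3   54. ]
red ((513.0919799804688, 402.931884765625), (285.54205322265625, 194.59767150878906), 1.0485645532608032)
blue ((539.9232788085938, -397.1624755859375), (245.94949340820312, 195.7822265625), 2.6823112964630127)
mat ((567.30078125, 1.012298583984375), (317.7848815917969, 536.685302734375), 1.7568706274032593)
openA corner [643.9  34.   34. ]
closed corner [619.  -26.2  34. ]
[281.  557.7 222. ] [[-0.9  0.5 -0. ]
 [ 0.5  0.9 -0. ]
 [ 0.  -0.  -1. ]]
```

Run:
```python
from h import *
c=cam("side");print(proj(c,np.array([281,558,222.])),proj(c,np.array([281,558,0.])))
ct=cam("top");print(proj(ct,np.array([281,558,222.])))
p=tri(ray(cs:=c,(204,190)),ray(ct,(172,355)));print(p)
```

```text
[189.3  54.8] [201.7 123. ]
[-21.9 395.4]
(array([283.4, 309.1, -15. ]), np.float64(53.39428982248114))
```

```bash
python3 -m pendant '{"grip":[1,1,1,1,1,1,1,1,1,1,1,1],"linear":[[0,0,-30],[0,0,-30],[0,0,0],[0,0,0],[0,0,0],[0,0,0],[-20,-35,0],[-20,-35,0],[-20,-35,0],[-20,-35,0],[-20,-35,0],[-20,-35,0]],"angular":[[0,0,0],[0,0,0],[0,0,-0.117],[0,0,-0.117],[0,0,-0.117],[0,0,-0.117],[0,0,0],[0,0,0],[0,0,0],[0,0,0],[0,0,0],[0,0,0]]}'
python3 -m pendant '{"grip":[-0.3,-0.3,-0.3,-0.3,-0.3,-0.3,-0.3,-0.3,-0.3,-0.3,-0.3,-0.3],"linear":[[-20,-35,6],[-20,-35,6],[-20,-35,6],[-20,-35,6],[-20,-35,6],[-20,-35,6],[-20,-35,6],[-20,-35,6],[-20,-35,6],[-20,-35,6],[0,0,0],[0,0,0]],"angular":[[0,0,0],[0,0,0],[0,0,0],[0,0,0],[0,0,0],[0,0,0],[0,0,0],[0,0,0],[0,0,0],[0,0,0],[0,0,0],[0,0,0]]}'
cat > br.py <<'E'
import sys
from h import *
o=ctrl.get_obs(); im=ctrl.get_image("wrist")[:,:,::-1].copy(); cv2.imwrite(f"pics/{sys.argv[1]}.png",im)
np.savez(f"pics/{sys.argv[1]}.npz",p=o["ee_pos"],r=o["orientation"])
print(o["t"],o["ee_pos"],o["orientation"],o["width"])
E
python3 br.py w1
```

```text
t: 1.1
ee_pos: [401.8, 346.4, 282.4]
orientation: [0.003, -3.141, 0.001]
ft_force: [0.2, -0.3, -0.4]
width: 87.9
grasp_force: 0.0
t: 2.1
ee_pos: [602.0, -3.4, 221.6]
orientation: [-0.004, -3.14, -0.0]
ft_force: [-0.0, 0.1, 0.7]
width: 31.0
grasp_force: 0.0
2.1 [602.   -3.4 221.6] [-0.  -3.1 -0. ] 30.956767632336124
```

View pics/w1.png

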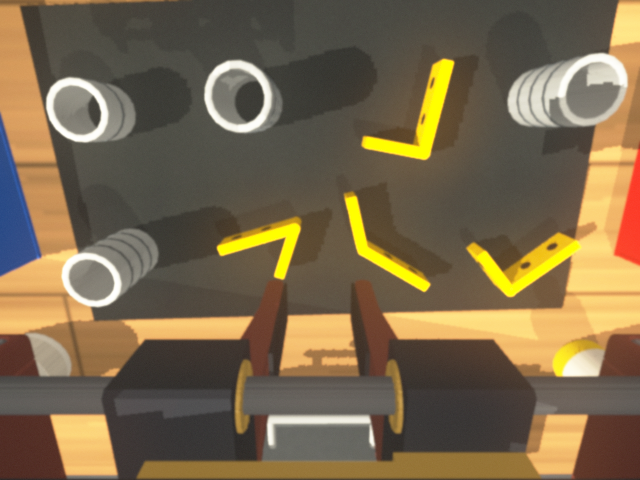

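The wrist view shows the bent-open bracket with its corner at (361,247) and long leg to (427,287). The bent-shut one has its corner at (298,222) and long leg to (220,250). I'll fit the far upper edges of both long legs and measure their height from the wrist and top views.

```bash
cat > m2.py <<'E'
from h import *
d=np.load("pics/w1.npz"); W=cv2.imread("pics/w1.png");T=cv2.imread("pics/top0.png")
cw=cam("wrist",dict(ee_pos=d["p"],orientation=d["r"]));ct=cam("top")
def comp(im,x0,x1,y0,y1):
    h=cv2.cvtColor(im,cv2.COLOR_BGR2HSV); m=cv2.inRange(h,(18,120,100),(36,255,255)); k=np.zeros_like(m);k[y0:y1,x0:x1]=m[y0:y1,x0:x1]; return k
def edge(m,xs,low): return np.array([(x,(np.nonzero(m[:,x])[0].max()+.5) if low else np.nonzero(m[:,x])[0].min()-.5) for x in xs])
B={"open":((340,435,190,295),range(372,422),(245,300,150,200),range(253,284)),
   "closed":((212,303,215,280),range(226,272),(312,360,148,185),range(334,353))}
for n,(bw,xw,bt,xt) in B.items():
    mw,mt=comp(W,*bw),comp(T,*bt); ew,et=edge(mw,xw,1),edge(mt,xt,0)
    best=None
    for z in range(20,46,2):
        L=[cv2.fitLine(np.array([plane(c,p,z)[:2] for p in e],np.float32),cv2.DIST_HUBER,0,.01,.01).ravel() for c,e in((cw,ew),(ct,et))]
        a,b=L; nrm=np.array([-a[1],a[0]]); g=nrm@(b[2:]-a[2:]); 
        if z%4==2: print(n,z,"gap",g,"ang",np.degrees(np.arctan2(a[1],a[0])),np.degrees(np.arctan2(b[1],b[0])))
    pts=np.array([plane(cw,p,34)[:2] for p in cv2.findNonZero(mw)[:,0]])
    L=cv2.fitLine(np.array([plane(cw,p,34)[:2] for p in ew],np.float32),cv2.DIST_HUBER,0,.01,.01).ravel()
    u=L[:2]; nn=np.array([-u[1],u[0]]); nn*=-np.sign(nn[0])  # toward robot
    s=(pts-L[2:])@u; q=(pts-L[2:])@nn; s=s[(q<8)]
    print(n,"u",np.round(u,3),"ends",L[2:]+u*s.min()+5*nn,L[2:]+u*s.max()+5*nn,"len",np.ptp(s))
E
python3 m2.py
```

```text
open 22 gap -1.3447046 ang 58.651726 58.973454
open 26 gap -1.1814528 ang 58.652004 58.973816
open 30 gap -1.0183964 ang 58.65184 58.974316
open 34 gap -0.85506487 ang 58.652718 58.974766
open 38 gap -0.6919832 ang 58.65259 58.975697
open 42 gap -0.52885866 ang 58.65247 58.975933
open u [0.5 0.9] ends [635.8  30.6] [683.8 109.3] len 92.1242770826158
closed 22 gap 1.0357227 ang -73.49056 -73.20986
closed 26 gap 0.8856445 ang -73.49046 -73.21003
closed 30 gap 0.7355638 ang -73.4906 -73.2094
closed 34 gap 0.58553994 ang -73.490456 -73.20959
closed 38 gap 0.4354005 ang -73.49038 -73.20972
closed 42 gap 0.28538218 ang -73.490555 -73.20998
closed u [ 0.3 -1. ] ends [617.1 -20. ] [ 642.4 -105.4] len 89.01554920769068
```

```bash
python3 -m pendant '{"grip":[-0.3,-0.3,-0.3,-0.3,-0.3,-0.3,-0.3,-0.3,-0.3,-0.3,-0.3,-0.3],"linear":[[-20.3,26.1,0],[-20.3,26.1,0],[-20.3,26.1,0],[0,0,0],[0,0,0],[0,0,0],[0,0,0],[0,0,0],[0,0,0],[0,0,0],[0,0,0],[0,0,0]],"angular":[[0,0,0],[0,0,0],[0,0,0],[0,0,0.1177],[0,0,0.1177],[0,0,0.1177],[0,0,0.1177],[0,0,0.1177],[0,0,0.1177],[0,0,0.1177],[0,0,0.1177],[0,0,0.1177]]}'
python3 -m pendant '{"grip":[-0.3,-0.3,-0.3,-0.3,-0.3,-0.3,-0.3,-0.3,-0.3,-0.3],"linear":[[0,0,0],[0,0,0],[0,0,0],[0,0,20],[0,0,20],[0,0,20],[0,0,20],[0,0,20],[0,0,20],[0,0,0]],"angular":[[0,0,0.1177],[0,0,0.1177],[0,0,0.1177],[0,0,0.1177],[0,0,0.1177],[0,0,0.1177],[0,0,0.1177],[0,0,0.1177],[0,0,0.1177],[0,0,0]]}'
cat > go.py <<'E'
import sys
from h import *
# target x y z and tool-x heading (deg): delta in tool axes
x,y,z,a=map(float,sys.argv[1:5]); o=ctrl.get_obs(); R=cv2.Rodrigues(o["orientation"])[0]
h=np.degrees(np.arctan2(R[1,0],R[0,0])); dy=(a-h+180)%360-180
np.set_printoptions(precision=3,suppress=True)
D=np.array([x,y,z])-o["ee_pos"]
print("t",o["t"],"pos",o["ee_pos"],"down err",R[:2,2],"head",h,"q6",o["qpos"][5],"w",o["width"])
c,s=np.cos(np.radians(a)),np.sin(np.radians(a))
print("lin now",R.T@D,"lin after turn",np.array([c*D[0]+s*D[1],s*D[0]-c*D[1],-D[2]]),"az",-np.radians(dy))
E
python3 go.py 663 75 10 58.65
python3 - <<'E'
from h import *
d=np.load("pics/w1.npz")
cw=cam("wrist",dict(ee_pos=d["p"],orientation=d["r"]));ct=cam("top")
import m2
for b in("open","closed"):
    bw,_,bt,_=m2.B[b]; w=cv2.findNonZero(m2.comp(m2.W,*bw))[:,0]; t=cv2.findNonZero(m2.comp(m2.T,*bt))[:,0]
    s=1 if b=="open" else -1
    pw=w[np.argmax(s*w[:,0]+.5*w[:,1])]; ptp=t[np.argmax(-s*t[:,0]-.5*t[:,1])]
    print("TIP",b,pw,ptp,tri(ray(cw,pw),ray(ct,ptp)))
E
```

```text
t: 3.15
ee_pos: [661.7, 78.8, 222.9]
orientation: [-1.59, -2.709, 0.0]
ft_force: [-0.2, -0.4, 0.0]
width: 31.1
grasp_force: 0.0
t: 3.98
ee_pos: [659.1, 78.3, 98.9]
orientation: [-2.738, -1.535, 0.01]
ft_force: [-0.9, -0.9, -0.3]
width: 30.9
grasp_force: 0.0
t 3.9833 pos [659.125  78.342  98.936] down err [-0.007 -0.001] head 58.558650049916196 q6 0.6489059759019202 w 30.8501049595123
lin now [-0.472  5.549 88.908] lin after turn [-0.839  5.048 88.936] az -0.001594357400494954
open 22 gap -1.2311826 ang 58.663815 58.973454
open 26 gap -1.0684509 ang 58.665005 58.973816
open 30 gap -0.9062433 ang 58.66473 58.974316
open 34 gap -0.74382687 ang 58.665283 58.974766
open 38 gap -0.5815048 ang 58.665344 58.975697
open 42 gap -0.41913748 ang 58.66543 58.975933
open u [0.5 0.9] ends [635.7  30.2] [683.6 108.8] len 92.06719628085638
closed 22 gap 1.2633057 ang -73.478874 -73.20986
closed 26 gap 1.1113055 ang -73.478806 -73.21003
closed 30 gap 0.95930374 ang -73.47909 -73.2094
closed 34 gap 0.80730164 ang -73.478615 -73.20959
closed 38 gap 0.6552389 ang -73.478386 -73.20972
closed 42 gap 0.5032429 ang -73.47876 -73.20998
closed u [ 0.3 -1. ] ends [617.  -20.5] [ 642.3 -105.8] len 89.03910212378568
TIP open [430 286] [248 154] (array([680.7, 110.1,  36.6]), np.float64(4.464841208857702))
TIP closed [217 252] [356 158] (array([ 641. , -104.8,   38.6]), np.float64(1.9497861900328415))
```

```bash
python3 -m pendant '{"grip":[-0.3,-0.3,-0.3,-0.3,-0.3],"linear":[[0,5,0],[0,0,20],[0,0,20],[0,0,10],[0,0,0]],"angular":[[0,0,0],[0,0,0],[0,0,0],[0,0,0],[0,0,0]]}'; python3 go.py 663 75 10 58.65
```

```text
t: 4.4
ee_pos: [666.1, 74.6, 51.8]
orientation: [-2.736, -1.543, 0.003]
ft_force: [-0.3, 0.3, -0.4]
width: 30.9
grasp_force: 0.0
t 4.4 pos [666.128  74.607  51.789] down err [-0.002 -0.   ] head 58.844656239121996 q6 0.6375156685374775 w 30.86719197215075
lin now [-1.228 -2.806 41.796] lin after turn [-1.291 -2.876 41.789] az 0.003397392282228244
```

```bash
python3 -m pendant '{"grip":[-0.3,-0.3,-0.3,-0.3,-1,-1,-1,-1,-1,-1],"linear":[[0,-2.5,0],[0,0,20],[0,0,12],[0,0,9],[0,0,0],[0,0,0],[0,0,0],[0,0,0],[0,0,0],[0,0,0]],"angular":[[0,0,0],[0,0,0],[0,0,0],[0,0,0],[0,0,0],[0,0,0],[0,0,0],[0,0,0],[0,0,0],[0,0,0]]}'; python3 go.py 663 75 10 58.65
```

```text
t: 5.23
ee_pos: [665.2, 75.7, 12.3]
orientation: [2.738, 1.539, 0.001]
ft_force: [-0.6, 0.7, 2.2]
width: 9.8
grasp_force: 30.0
t 5.2333 pos [665.186  75.696  12.334] down err [0.001 0.   ] head 58.6810721841752 q6 0.6419883440524996 w 9.77991822916842
lin now [-1.733 -1.507  2.332] lin after turn [-1.732 -1.505  2.334] az 0.0005423119196433413
```

```bash
python3 -m pendant '{"grip":[-1,-1,-1,-1,-1,-1,-1,-1,-1,-1,-1],"linear":[[0,0,-15],[0,0,-35],[0,0,-40],[0,0,-40],[0,0,0],[0,0,0],[0,0,0],[0,0,0],[0,0,0],[34.4,-9,0],[34.4,-9,0]],"angular":[[0,0,0],[0,0,0],[0,0,0],[0,0,0],[0,0,-0.1094],[0,0,-0.1094],[0,0,-0.1094],[0,0,-0.1094],[0,0,-0.1094],[0,0,0],[0,0,0]]}'
python3 -m pendant '{"grip":[-1,-1,-1,-1,-1,-1,-1,-1,-1],"linear":[[34.4,-9,0],[34.4,-9,0],[34.4,-9,0],[34.4,-9,0],[34.4,-9,0],[34.4,-9,0],[34.4,-9,0],[34.4,-9,0],[0,0,0]],"angular":[[0,0,0],[0,0,0],[0,0,0],[0,0,0],[0,0,0],[0,0,0],[0,0,0],[0,0,0],[0,0,0]]}'
python3 go.py 575 420 18 90; python3 br.py w2
```

```text
t: 6.15
ee_pos: [646.9, 143.3, 142.5]
orientation: [2.224, 2.218, 0.0]
ft_force: [0.1, 0.7, -4.7]
width: 9.8
grasp_force: 30.0
t: 6.9
ee_pos: [572.6, 425.8, 142.7]
orientation: [-2.215, -2.226, -0.004]
ft_force: [0.2, -0.5, -3.1]
width: 9.9
grasp_force: 30.0
t 6.9 pos [572.588 425.797 142.72 ] down err [0.001 0.003] head 90.27798194794521 q6 0.615755459797917 w 9.873775347532238
lin now [ -6.204   2.275 124.703] lin after turn [ -5.797   2.412 124.72 ] az 0.004851700252751104
6.9 [572.6 425.8 142.7] [-2.2 -2.2 -0. ] 9.873775347532238
```

Run:
```python
from workcell import ctrl
import cv2
cv2.imwrite("pics/s2.png",ctrl.get_image("top")[:,:,::-1])
```

```text
(no output)
```

View pics/s2.png

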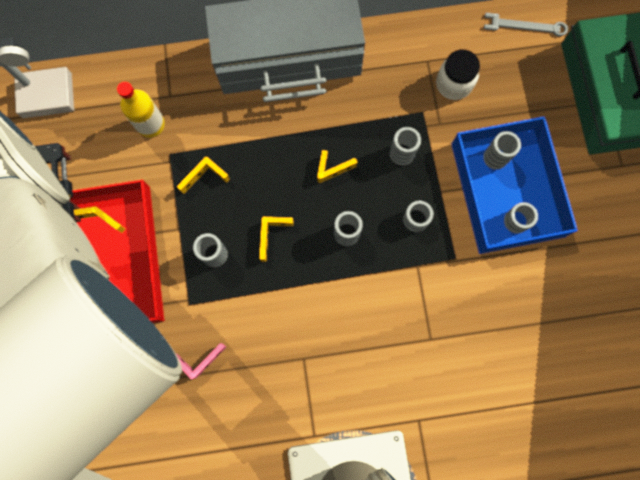

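The held bent-open bracket is over the tray at (100,218), and nothing else has moved. I'll lower and release it.

```bash
python3 -m pendant '{"grip":[-1,-1,-1,-1,-1,-1,-0.3,-0.3,-0.3,-0.3],"linear":[[-5,2,25],[0,0,35],[0,0,35],[0,0,20],[0,0,10],[0,0,0],[0,0,0],[0,0,0],[0,0,0],[0,0,0]],"angular":[[0,0,0],[0,0,0],[0,0,0],[0,0,0],[0,0,0],[0,0,0],[0,0,0],[0,0,0],[0,0,0],[0,0,0]]}'
python3 go.py 631.5 -69 10 106.6
```

```text
t: 7.83
ee_pos: [577.8, 415.1, 18.6]
orientation: [2.221, 2.221, 0.005]
ft_force: [0.1, 0.5, 0.5]
width: 30.1
grasp_force: 0.0
t 7.8333 pos [577.829 415.138  18.607] down err [0.002 0.002] head 90.01822829451996 q6 0.60601199905315 w 30.130357371859947
lin now [-484.169   53.498    7.936] lin after turn [-479.294  -86.878    8.607] az -0.2894065120746621
```

```bash
python3 -m pendant '{"grip":[-0.3,-0.3,-0.3,-0.3,-0.3,-0.3,-0.3,-0.3,-0.3,-0.3,-0.3,-0.3],"linear":[[0,0,-15],[0,0,-35],[0,0,-40],[0,0,-30],[-34.6,3.8,0],[-34.6,3.8,0],[-34.6,3.8,0],[-34.6,3.8,0],[-34.6,3.8,0],[-34.6,3.8,0],[-34.6,3.8,0],[-34.6,3.8,0]],"angular":[[0,0,0],[0,0,0],[0,0,0],[0,0,0],[0,0,0],[0,0,0],[0,0,0],[0,0,0],[0,0,0],[0,0,0],[0,0,0],[0,0,0]]}'
python3 -m pendant '{"grip":[-0.3,-0.3,-0.3,-0.3,-0.3,-0.3,-0.3,-0.3,-0.3,-0.3],"linear":[[-34.6,3.8,0],[-34.6,3.8,0],[-34.6,3.8,0],[-34.6,3.8,0],[-34.6,3.8,0],[-34.6,3.8,0],[0,0,0],[0,0,0],[0,0,0],[0,0,0]],"angular":[[0,0,0],[0,0,0],[0,0,0],[0,0,0],[0,0,0],[0,0,0],[0,0,-0.0965],[0,0,-0.0965],[0,0,-0.0965],[0,0,0]]}'
python3 go.py 631.5 -69 10 106.6; python3 br.py w3
python3 - <<'E'
from h import *
d=np.load("pics/w3.npz");c=cam("wrist",dict(ee_pos=d["p"],orientation=d["r"]))
for p in((642.3,-105.8,34),(619.6,-29.1,34),(631.5,-69,34)): print(proj(c,np.array(p)))
E
```

```text
t: 8.83
ee_pos: [607.6, 136.3, 138.6]
orientation: [2.22, 2.221, 0.003]
ft_force: [1.1, 0.3, -1.1]
width: 30.9
grasp_force: 0.0
t: 9.67
ee_pos: [630.5, -70.3, 138.3]
orientation: [1.873, 2.52, 0.001]
ft_force: [0.4, -0.6, 0.8]
width: 30.7
grasp_force: 0.0
t 9.6667 pos [630.536 -70.26  138.317] down err [ 0.002 -0.   ] head 106.772101204264 q6 -0.42242656173100396 w 30.718774813644654
lin now [  1.025   1.078 128.319] lin after turn [  0.932   1.283 128.317] az 0.003003732661054275
9.6667 [630.5 -70.3 138.3] [1.9 2.5 0. ] 30.718774813644654
[319.9 283.5]
[320.4 181.8]
[320.2 236.9]
```

View pics/w3.png

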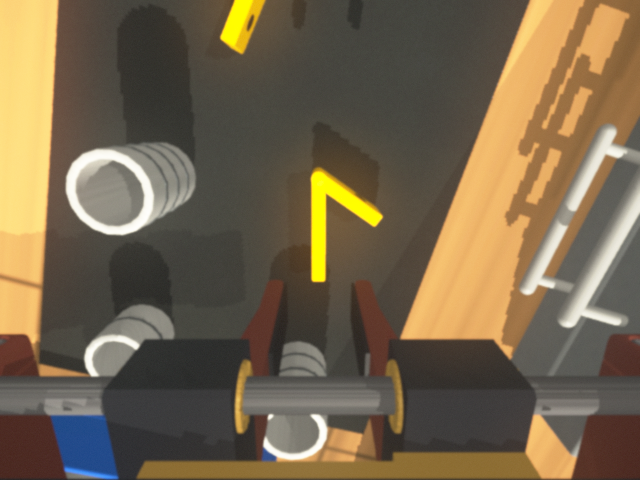

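The bent-shut leg stands upright between the finger lines, with its corner at (318,175) and tip at (318,281), as predicted. The left finger path and the short-leg end at (378,218) are clear.

```bash
python3 -m pendant '{"grip":[-0.3,-0.3,-0.3,-0.3,-0.3,-0.3,-1,-1,-1,-1,-1],"linear":[[-2,0.5,20],[0,0,35],[0,0,35],[0,0,20],[0,0,10],[0,0,7],[0,0,0],[0,0,0],[0,0,0],[0,0,0],[0,0,0]],"angular":[[0,0,0],[0,0,0],[0,0,0],[0,0,0],[0,0,0],[0,0,0],[0,0,0],[0,0,0],[0,0,0],[0,0,0],[0,0,0]]}'
python3 go.py 480 400 16 90
```

```text
t: 10.63
ee_pos: [632.0, -71.8, 11.3]
orientation: [1.876, 2.517, 0.001]
ft_force: [-1.7, -0.0, 7.1]
width: 9.7
grasp_force: 30.0
t 10.6333 pos [632.047 -71.77   11.297] down err [ 0.002 -0.   ] head 106.59906221418643 q6 -0.4213778408370279 w 9.682558457623228
lin now [495.542 -10.929  -5.174] lin after turn [ 471.77  -152.047   -4.703] az 0.28970828838093343
```

```bash
python3 -m pendant '{"grip":[-1,-1,-1,-1,-1,-1,-1,-1,-1,-1,-1,-1],"linear":[[0,0,-15],[0,0,-35],[0,0,-40],[0,0,-40],[0,0,0],[0,0,0],[0,0,0],[33.9,-11.9,0],[33.9,-11.9,0],[33.9,-11.9,0],[33.9,-11.9,0],[33.9,-11.9,0]],"angular":[[0,0,0],[0,0,0],[0,0,0],[0,0,0],[0,0,0.0965],[0,0,0.0965],[0,0,0.0965],[0,0,0],[0,0,0],[0,0,0],[0,0,0],[0,0,0]]}'
python3 -m pendant '{"grip":[-1,-1,-1,-1,-1,-1,-1,-1,-1,-1],"linear":[[33.9,-11.9,0],[33.9,-11.9,0],[33.9,-11.9,0],[33.9,-11.9,0],[33.9,-11.9,0],[33.9,-11.9,0],[33.9,-11.9,0],[33.9,-11.9,0],[33.9,-11.9,0],[0,0,0]],"angular":[[0,0,0],[0,0,0],[0,0,0],[0,0,0],[0,0,0],[0,0,0],[0,0,0],[0,0,0],[0,0,0],[0,0,0]]}'
python3 go.py 465 403 17 90; python3 br.py w4
```

```text
t: 11.63
ee_pos: [570.7, 99.1, 140.6]
orientation: [2.222, 2.221, 0.001]
ft_force: [0.8, 0.3, -3.2]
width: 9.4
grasp_force: 30.0
t: 12.47
ee_pos: [462.5, 408.5, 141.0]
orientation: [-2.216, -2.225, -0.005]
ft_force: [0.4, -0.6, -3.3]
width: 9.6
grasp_force: 30.0
t 12.4667 pos [462.497 408.461 140.993] down err [0.001 0.003] head 90.24786770904566 q6 0.6977490711269156 w 9.612754429951865
lin now [ -5.872   2.322 123.978] lin after turn [ -5.461   2.503 123.993] az 0.004326107632222173
12.4667 [462.5 408.5 141. ] [-2.2 -2.2 -0. ] 9.612754429951865
```

View pics/w4.png

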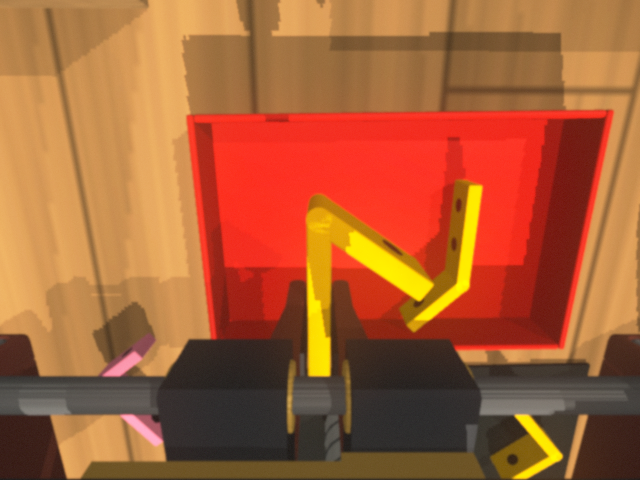

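The bent-open bracket lies in the tray at (450,255), and the held bent-shut one is over free floor left of it. I'll lower it a little further left.

```bash
python3 -m pendant '{"grip":[-1,-1,-1,-1,-1,-1,-0.3,-0.3,-0.3,-0.3,-0.3],"linear":[[-4,-8,25],[0,0,35],[0,0,35],[0,0,20],[0,0,9],[0,0,0],[0,0,0],[0,0,0],[0,0,-10],[0,0,-35],[0,0,-40]],"angular":[[0,0,0],[0,0,0],[0,0,0],[0,0,0],[0,0,0],[0,0,0],[0,0,0],[0,0,0],[0,0,0],[0,0,0],[0,0,0]]}'
python3 go.py 612.7 -394 50 90
```

```text
t: 13.43
ee_pos: [455.5, 398.2, 101.7]
orientation: [-2.221, -2.222, 0.004]
ft_force: [0.3, 0.8, 0.7]
width: 30.8
grasp_force: 0.0
t 13.4333 pos [455.55  398.158 101.677] down err [-0.002 -0.002] head 90.02372113481873 q6 0.6982131928707381 w 30.78841428652487
lin now [-792.137  156.925   52.676] lin after turn [-792.158  157.15    51.677] az 0.0004140119048965326
```

```bash
python3 -m pendant '{"grip":[0.64,0.64,0.64,0.64,0.64,0.64,0.64,0.64,0.64,0.64,0.64,0.64],"linear":[[0,0,-40],[0,0,-38],[-33,6.54,0],[-33,6.54,0],[-33,6.54,0],[-33,6.54,0],[-33,6.54,0],[-33,6.54,0],[-33,6.54,0],[-33,6.54,0],[-33,6.54,0],[-33,6.54,0]],"angular":[[0,0,0],[0,0,0],[0,0,0],[0,0,0],[0,0,0],[0,0,0],[0,0,0],[0,0,0],[0,0,0],[0,0,0],[0,0,0],[0,0,0]]}'
python3 -m pendant '{"grip":[0.64,0.64,0.64,0.64,0.64,0.64,0.64,0.64,0.64,0.64,0.64,0.64],"linear":[[-33,6.54,0],[-33,6.54,0],[-33,6.54,0],[-33,6.54,0],[-33,6.54,0],[-33,6.54,0],[-33,6.54,0],[-33,6.54,0],[-33,6.54,0],[-33,6.54,0],[-33,6.54,0],[-33,6.54,0]],"angular":[[0,0,0],[0,0,0],[0,0,0],[0,0,0],[0,0,0],[0,0,0],[0,0,0],[0,0,0],[0,0,0],[0,0,0],[0,0,0],[0,0,0]]}'
python3 -m pendant '{"grip":[0.64,0.64,0.64,0.64,0.64,0.64,0.64,0.64,0.64,0.64,0.64],"linear":[[-33,6.54,0],[-33,6.54,0],[0,0,0],[0,0,0],[0,0,0],[0,0,0],[0,0,0],[0,0,0],[0,0,0],[0,0,0],[0,0,0]],"angular":[[0,0,0],[0,0,0],[0,0,0.1122],[0,0,0.1122],[0,0,0.1122],[0,0,0.1122],[0,0,0.1122],[0,0,0.1122],[0,0,0.1122],[0,0,0.1122],[0,0,0.1122]]}'
python3 -m pendant '{"grip":[0.64,0.64,0.64,0.64,0.64,0.64],"linear":[[0,0,0],[0,0,0],[0,0,0],[0,0,0],[0,0,0],[0,0,0]],"angular":[[0,0,0.1122],[0,0,0.1122],[0,0,0.1122],[0,0,0.1122],[0,0,0.1122],[0,0,0]]}'
python3 go.py 612.7 -394 50 0;python3 br.py w5
python3 - <<'E'
from h import *
d=np.load("pics/w5.npz");c=cam("wrist",dict(ee_pos=d["p"],orientation=d["r"]))
im=cv2.imread("pics/w5.png");m=(im.min(2)>150).astype(np.uint8)
for k in cv2.findContours(m,0,1)[0]:
    if cv2.contourArea(k)>800: e=cv2.fitEllipse(k);print(e,plane(c,e[0],85))
for X in((612.7,-394,84),(474.6,-408,55)): print(proj(c,np.array(X,float)))
E
```

```text
t: 14.43
ee_pos: [522.7, 67.4, 181.2]
orientation: [2.219, 2.22, 0.005]
ft_force: [0.8, 0.1, 0.4]
width: 71.8
grasp_force: 0.0
t: 15.43
ee_pos: [601.1, -329.1, 181.6]
orientation: [2.219, 2.22, 0.001]
ft_force: [1.6, 0.5, 0.4]
width: 72.1
grasp_force: 0.0
t: 16.35
ee_pos: [614.1, -393.3, 181.6]
orientation: [3.019, 0.861, 0.003]
ft_force: [-0.4, 0.7, -0.7]
width: 71.9
grasp_force: 0.0
t: 16.85
ee_pos: [614.1, -393.3, 181.4]
orientation: [3.14, -0.005, 0.004]
ft_force: [0.3, -0.4, -0.7]
width: 71.9
grasp_force: 0.0
t 16.85 pos [ 614.09  -393.3    181.427] down err [ 0.002 -0.002] head -0.19824467034786405 q6 0.9883327263470574 w 71.94838456978688
lin now [ -1.709   0.487 131.424] lin after turn [ -1.39    0.7   131.427] az -0.003460022222100956
16.85 [ 614.1 -393.3  181.4] [ 3.1 -0.   0. ] 71.94838456978688
((309.1231994628906, 399.57244873046875), (20.478919982910156, 485.9554443359375), 89.9942855834961) [ 473.1 -384.4   85. ]
((337.0993957519531, 359.6269836425781), (47.853431701660156, 60.42753219604492), 11.673142433166504) [ 512.5 -407.8   85. ]
((320.5191345214844, 237.68898010253906), (66.92997741699219, 79.68006896972656), 17.96341896057129) [ 616.8 -394.6   85. ]
((69.22882080078125, 187.37315368652344), (69.95069122314453, 120.09427642822266), 79.89348602294922) [ 654.7 -217.6   85. ]
((277.978759765625, 25.799758911132812), (34.165287017822266, 69.83605194091797), 55.995296478271484) [ 755.2 -368.4   85. ]
[319.8 242.6]
[335.3 375.1]
```

View pics/w5.png

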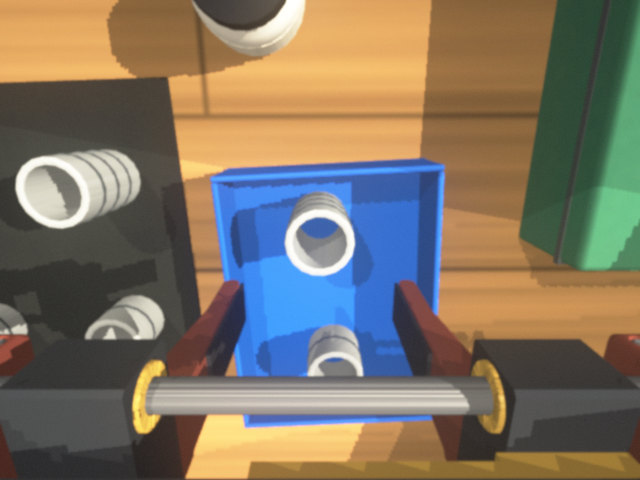

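The strayed sleeve's rim is centred at (320,241), as predicted, and the crate walls are clear of the fingers. I'll descend and grip.

```bash
python3 -m pendant '{"grip":[0.64,0.64,0.64,0.64,0.64,0.64,-1,-1,-1,-1,-1,-1],"linear":[[-0.5,0.8,20],[0,0,35],[0,0,35],[0,0,30],[0,0,13],[0,0,0],[0,0,0],[0,0,0],[0,0,0],[0,0,0],[0,0,-10],[0,0,-10]],"angular":[[0,0,0],[0,0,0],[0,0,0],[0,0,0],[0,0,0],[0,0,0],[0,0,0],[0,0,0],[0,0,0],[0,0,0],[0,0,0],[0,0,0]]}'
python3 go.py 635 -20 50 0
```

```text
t: 17.9
ee_pos: [612.5, -393.4, 66.1]
orientation: [-3.141, -0.001, 0.002]
ft_force: [0.3, 0.6, -4.5]
width: 51.8
grasp_force: 30.0
t 17.9 pos [ 612.517 -393.436   66.059] down err [-0.001  0.001] head 0.03806662995797198 q6 0.9829461441090006 w 51.81891945926111
lin now [  22.752 -373.409   16.307] lin after turn [  22.483 -373.436   16.059] az 0.0006643880279048397
```

```bash
python3 -m pendant '{"grip":[-1,-1,-1,-1,-1,-1,-1,-1,-1,-1,-1],"linear":[[0,0,-35],[0,0,-40],[0,0,-40],[2.3,-31.1,0],[2.3,-31.1,0],[2.3,-31.1,0],[2.3,-31.1,0],[2.3,-31.1,0],[2.3,-31.1,0],[2.3,-31.1,0],[2.3,-31.1,0]],"angular":[[0,0,0],[0,0,0],[0,0,0],[0,0,0],[0,0,0],[0,0,0],[0,0,0],[0,0,0],[0,0,0],[0,0,0],[0,0,0]]}'
python3 -m pendant '{"grip":[-1,-1,-1,-1,-1,-1,-1,-1,-1,-1],"linear":[[2.3,-31.1,0],[2.3,-31.1,0],[2.3,-31.1,0],[2.3,-31.1,0],[0,0,0],[0,0,35],[0,0,35],[0,0,35],[0,0,15],[0,0,0]],"angular":[[0,0,0],[0,0,0],[0,0,0],[0,0,0],[0,0,0],[0,0,0],[0,0,0],[0,0,0],[0,0,0],[0,0,0]]}'
python3 go.py 640 -20 47 0
```

```text
t: 18.82
ee_pos: [631.2, -143.5, 181.7]
orientation: [3.141, 0.001, 0.001]
ft_force: [-0.0, 0.5, -4.5]
width: 51.8
grasp_force: 30.0
t: 19.65
ee_pos: [637.4, -20.8, 57.1]
orientation: [-3.141, -0.001, 0.012]
ft_force: [-0.4, 0.6, -3.5]
width: 52.1
grasp_force: 30.0
t 19.65 pos [637.367 -20.764  57.068] down err [-0.007  0.   ] head 0.02796395962893377 q6 1.5193022494783084 w 52.06169871458639
lin now [ 2.708 -0.76  10.048] lin after turn [ 2.633 -0.764 10.068] az 0.00048806316741942685
```

Lower gently, watching the force.

```bash
python3 -m pendant '{"grip":[-1,-1,-1,-1],"linear":[[0,0,4],[0,0,3],[0,0,0],[0,0,0]],"angular":[[0,0,0],[0,0,0],[0,0,0],[0,0,0]]}'; python3 -m pendant '{"grip":[-1,-1,-1],"linear":[[0,0,1.5],[0,0,0],[0,0,0]],"angular":[[0,0,0],[0,0,0],[0,0,0]]}'
```

```text
t: 19.98
ee_pos: [641.6, -20.8, 55.2]
orientation: [3.141, 0.001, 0.004]
ft_force: [-0.5, -0.1, -4.2]
width: 51.9
grasp_force: 30.0
t: 20.23
ee_pos: [640.8, -20.6, 52.7]
orientation: [3.142, 0.001, 0.001]
ft_force: [-0.1, -0.1, -4.0]
width: 51.9
grasp_force: 30.0
```

```bash
python3 -m pendant '{"grip":[-1,-1,-1],"linear":[[0,0,2.5],[0,0,0],[0,0,0]],"angular":[[0,0,0],[0,0,0],[0,0,0]]}'; python3 -m pendant '{"grip":[-1,-1,-1],"linear":[[0,0,1.5],[0,0,0],[0,0,0]],"angular":[[0,0,0],[0,0,0],[0,0,0]]}';python3 -m pendant '{"grip":[-1,-1,-1],"linear":[[0,0,1],[0,0,0],[0,0,0]],"angular":[[0,0,0],[0,0,0],[0,0,0]]}'
```

```text
t: 20.48
ee_pos: [640.4, -20.6, 49.5]
orientation: [-3.142, -0.001, 0.001]
ft_force: [0.4, 1.4, -4.6]
width: 51.4
grasp_force: 30.0
t: 20.73
ee_pos: [640.5, -20.6, 48.0]
orientation: [-3.142, -0.001, 0.0]
ft_force: [-0.3, 0.4, -4.1]
width: 51.6
grasp_force: 30.0
t: 20.98
ee_pos: [640.7, -20.6, 47.4]
orientation: [-3.142, -0.001, -0.0]
ft_force: [-0.1, -0.4, -1.7]
width: 51.4
grasp_force: 30.0
```

```bash
python3 -m pendant '{"grip":[0.64,0.64,0.64,0.64,0.64,0.64,0.64,0.64,0.64],"linear":[[0,0,0],[0,0,0],[0,0,0],[0,0,-20],[0,0,-40],[0,0,-40],[0,0,-40],[-19,26.7,0],[-19,26.7,0]],"angular":[[0,0,0],[0,0,0],[0,0,0],[0,0,0],[0,0,0],[0,0,0],[0,0,0],[0,0,0],[0,0,0]]}'
python3 -m pendant '{"grip":[0.64,0.64,0.64,0.64,0.64,0.64],"linear":[[-19,26.7,0],[-19,26.7,0],[-19,26.7,0],[-19,26.7,0],[-19,26.7,0],[0,0,0]],"angular":[[0,0,0],[0,0,0],[0,0,0],[0,0,0],[0,0,0],[0,0,0]]}'
python3 go.py 507.6 -208 22 0; python3 br.py w6
python3 - <<'E'
from h import *
d=np.load("pics/w6.npz");c=cam("wrist",dict(ee_pos=d["p"],orientation=d["r"]))
im=cv2.imread("pics/w6.png");print(proj(c,np.array([507.6,-208,54])))
m=(im[:320].min(2)>150).astype(np.uint8)
for k in cv2.findContours(m,0,1)[0]:
    if cv2.contourArea(k)>800: e=cv2.fitEllipse(k);print(e,plane(c,e[0],54),plane(c,e[0],84))
cv2.imwrite("pics/top6.png",ctrl.get_image("top")[:,:,::-1])
E
```

```text
t: 21.73
ee_pos: [605.1, -73.9, 190.9]
orientation: [3.14, 0.005, 0.012]
ft_force: [0.4, -1.7, -0.9]
width: 72.0
grasp_force: 0.0
t: 22.23
ee_pos: [504.9, -210.9, 187.4]
orientation: [3.141, -0.005, -0.001]
ft_force: [0.1, -0.2, -0.1]
width: 72.1
grasp_force: 0.0
t 22.2333 pos [ 504.917 -210.921  187.41 ] down err [-0.001 -0.001] head -0.17276859818162557 q6 1.157893901655289 w 72.07125732708363
lin now [  2.814  -3.085 165.405] lin after turn [  2.683  -2.921 165.41 ] az -0.003015380882324346
22.2333 [ 504.9 -210.9  187.4] [ 3.1 -0.  -0. ] 72.07125732708363
[315.3 224.3]
((548.5543212890625, 258.30548095703125), (58.948890686035156, 63.49753952026367), 29.519845962524414) [ 476.7 -407.2   54. ] [ 487.9 -387.3   84. ]
((138.27418518066406, 236.5711669921875), (63.26312255859375, 105.55670928955078), 61.32137680053711) [497.6 -59.4  54. ] [506.6 -74.8  84. ]
((315.4722900390625, 221.1917724609375), (60.1595458984375, 65.89434051513672), 22.684255599975586) [ 510.3 -208.1   54. ] [ 518.  -208.4   84. ]
((94.9787368774414, 51.9882926940918), (39.937110900878906, 69.47884368896484), 142.3683624267578) [637.6 -48.9  54. ] [632.5 -65.3  84. ]
((308.2201232910156, 23.36754608154297), (74.88567352294922, 75.20890045166016), 108.21752166748047) [ 655.4 -203.9   54. ] [ 648.5 -204.6   84. ]
((34.66093063354492, 41.764713287353516), (75.63492584228516, 88.80072784423828), 126.75099182128906) [644.5  -6.7  54. ] [638.6 -27.4  84. ]
```

View pics/w6.png

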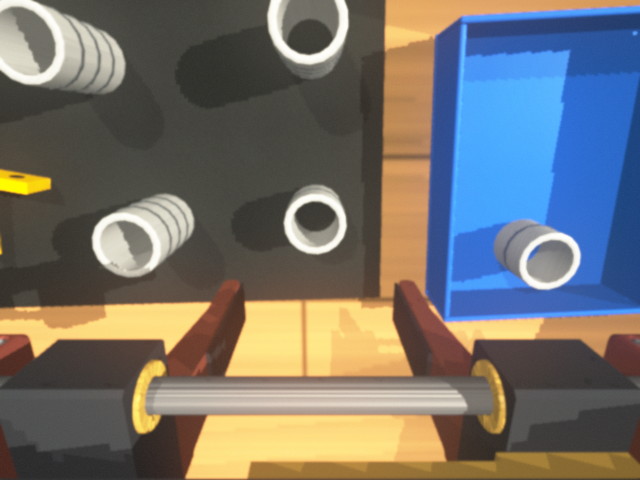

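The short sleeve's rim is at (315,221), at (509,-208). The strayed sleeve stands upright on the mat at upper left, around (55,50).

```bash
python3 -m pendant '{"grip":[0.64,0.64,0.64,0.64,0.64,0.64,0.64,-1,-1,-1,-1],"linear":[[3.3,-3,20],[0,0,35],[0,0,35],[0,0,35],[0,0,25],[0,0,15],[0,0,0],[0,0,0],[0,0,0],[0,0,0],[0,0,0]],"angular":[[0,0,0],[0,0,0],[0,0,0],[0,0,0],[0,0,0],[0,0,0],[0,0,0],[0,0,0],[0,0,0],[0,0,0],[0,0,0]]}'
python3 go.py 605 -394 24 0
```

```text
t: 23.25
ee_pos: [512.2, -204.9, 23.6]
orientation: [3.14, 0.001, 0.004]
ft_force: [1.3, 0.1, 1.7]
width: 51.2
grasp_force: 33.7
t 23.25 pos [ 512.219 -204.901   23.649] down err [ 0.003 -0.001] head 0.035612299941159824 q6 1.1681447976315917 w 51.158775558086674
lin now [ 92.664 189.156   0.125] lin after turn [ 92.781 189.099  -0.351] az 0.0006215518881810926
```

```bash
python3 -m pendant '{"grip":[-1,-1,-1,-1,-1,-1,-1,-1,-1,-1,-1],"linear":[[0,0,-15],[0,0,-35],[0,0,-35],[0,0,-35],[15.5,31.5,0],[15.5,31.5,0],[15.5,31.5,0],[15.5,31.5,0],[15.5,31.5,0],[15.5,31.5,0],[0,0,0]],"angular":[[0,0,0],[0,0,0],[0,0,0],[0,0,0],[0,0,0],[0,0,0],[0,0,0],[0,0,0],[0,0,0],[0,0,0],[0,0,0]]}'
python3 go.py 605 -394 27 0
```

```text
t: 24.17
ee_pos: [606.3, -399.3, 143.1]
orientation: [3.137, -0.004, 0.007]
ft_force: [-0.3, 0.4, -2.5]
width: 51.5
grasp_force: 33.3
t 24.1667 pos [ 606.276 -399.272  143.108] down err [ 0.004 -0.004] head -0.1384716061879081 q6 0.9754235508613616 w 51.52797228753975
lin now [ -1.789  -5.743 116.079] lin after turn [ -1.276  -5.272 116.108] az -0.0024167854485041633
```

```bash
python3 -m pendant '{"grip":[-1,-1,-1,-1,-1,-1],"linear":[[0,-3,25],[0,0,35],[0,0,30],[0,0,20],[0,0,4],[0,0,0]],"angular":[[0,0,0],[0,0,0],[0,0,0],[0,0,0],[0,0,0],[0,0,0]]}'
python3 -m pendant '{"grip":[-1,-1,-1],"linear":[[0,0,2.5],[0,0,0],[0,0,0]],"angular":[[0,0,0],[0,0,0],[0,0,0]]}'
```

```text
t: 24.67
ee_pos: [603.1, -389.8, 27.2]
orientation: [-3.14, -0.0, 0.003]
ft_force: [-0.2, -0.5, -2.8]
width: 51.6
grasp_force: 33.3
t: 24.92
ee_pos: [604.9, -391.0, 27.4]
orientation: [3.14, 0.001, 0.003]
ft_force: [0.3, -0.8, -3.8]
width: 51.4
grasp_force: 33.3
```

```bash
python3 -m pendant '{"grip":[-1,-1,-1,0.64,0.64,0.64,0.64,0.64,0.64,0.64,0.64],"linear":[[0,0,2],[0,0,0],[0,0,0],[0,0,0],[0,0,0],[0,0,0],[0,0,-20],[0,0,-40],[0,0,-40],[0,0,-40],[0,0,0]],"angular":[[0,0,0],[0,0,0],[0,0,0],[0,0,0],[0,0,0],[0,0,0],[0,0,0],[0,0,0],[0,0,0],[0,0,0],[0,0,0]]}'
python3 - <<'E'
from workcell import ctrl
import cv2,numpy as np
cv2.imwrite("pics/end.png",np.vstack([cv2.resize(ctrl.get_image(n)[a:b,:,::-1],(600,300)) for n,a,b in(("top",90,410),("side",90,480))]))
E
```

```text
t: 25.83
ee_pos: [608.3, -393.3, 173.4]
orientation: [3.134, 0.001, 0.018]
ft_force: [1.0, -0.9, 2.1]
width: 71.9
grasp_force: 0.0
```

View pics/end.png

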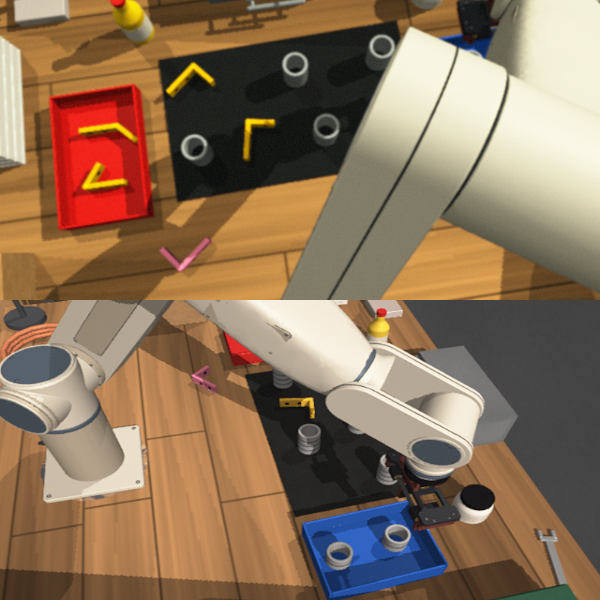

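The top half shows both bent brackets in the red tray at (108,130) and (100,180), and the strayed sleeve upright on the mat at (295,68). The sound parts are where they started. The side half shows both short sleeves standing in the crate at (340,555) and (397,537), and the gripper is clear. Handing in.

```bash
python3 -c "
from workcell import ctrl
print(ctrl.close_job())"
```

```text
the job is handed in; nothing more can be done
None
```

I handed the job in at about 26 s: both short sleeves are in the blue crate, both bent brackets are in the red tray, and the strayed sleeve stands upright on the mat, with no shift of the sound parts visible in the last pictures; no verdict was returned.

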